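Load a plant-tie reel and set the reel brake

TASK

On the potting bench, take the green plant-tie reel off its leaning store peg and seat it fully down on the dispenser stand's upright spindle, then let go of it. Then pick up the mallet and, using only the mallet and not the gripper, drive the stand's red brake pin fully home. Finally put the mallet back on its wooden rest as you found it, head on its spot and handle in the notch, and leave the pots and the tray undisturbed.

Things in the scene. Friction and masses are not known exactly. Their poses are not given: they have to be found in the camera images.
- reel: Loose reel, 0.35 kg (varies), 105 mm tall, through bore 24 mm. Origin: centre of underside; z along its axis to the collar. White 90 mm flanges at z 0-6 and 59-65 mm, green 76 mm pack between, white collar tube of 40 mm diameter at z 65-105: grip it there, tool along the reel axis, TCP at z 90. Starts on the leaning store peg, leaning with it.
- rack: Fixed green store-peg stand, footprint 150 x 120 mm, origin at the bench, 55 mm before (own -x) the point under the peg's seat. A plate 110 mm square and a steel peg of 18 mm diameter and 70 mm length square to it lean 27 degrees from vertical, top leaning towards the rack's own -x (roughly towards the robot).
- rack_seat (a point): Centre of the leaning plate's face at the foot of the store peg, 75 mm above the bench. Axes are the rack's own (upright); the peg runs from here 70 mm along the direction (-0.454, 0, 0.891) in these axes. The reel must be drawn off along this direction by more than 70 mm.
- stand: Fixed grey dispenser stand, base 100 x 210 x 20 mm, origin under its centre. At its y = -55 mm an upright steel spindle on a dark 80 mm turntable disc; at y = +65 mm a blue block 56 x 50 mm, top 56 mm above the bench, with the red-capped brake pin in it. Gripper and arm must keep off the stand and pin (3 N at most).
- spindle_seat (a point): Centre of the turntable's top face, 30 mm above the bench, at the foot of the spindle. The spindle is 19 mm in diameter and rises 85 mm above this point (top 11 mm tapered). A seated reel has its origin here, upright, any yaw.
- pin (a joint): Travel of the brake pin in m: 0 fully up, 0.020 fully home. Sprung and stiff: it needs about 10 to 14 N downwards and stays where it is driven; home it meets a hard stop.
- pin_top (a point): Centre of the top of the pin's red cap (30 mm diameter), 90 mm above the bench when up, 70 mm when home; moves with the pin.
- mallet: Loose mallet, 0.4 kg (varies). Black rubber cylinder head, 48 mm diameter, 80 mm long, standing upright; origin: centre of its lower striking face; z up along the head. Handle: 22 mm square bar running level from the head along the mallet's -x to x = -211 mm, centre line at z = 40 mm. Grip it hard (about 100 N).
- mallet_grip (a point): Good grip point on the handle's centre line, 80 mm from the head's axis (mallet's x = -80 mm, z = 40 mm); axes as the mallet's. Close the fingers across the handle, along the mallet's y.
- rest: Fixed wooden mallet rest, base 270 x 70 x 8 mm, origin under its centre. The mallet head stands at its +x end; at its x = -95 mm a post 22 mm thick with a notch 34 mm wide (floor 37 mm, cheeks to 53 mm above the bench) carries the handle.
- rest_spot (a point): Point on the top of the rest's base, 8 mm above the bench, where the centre of the mallet head's lower face stands at the start and must stand again at the end; axes as the rest's (the handle lies along -x).
- pot: Bystander: black plant pot filled with bark, 120 mm rim diameter, 110 mm tall, origin under its centre.
- empty_pot: Bystander: empty black plant pot, 110 mm rim diameter, 85 mm tall, origin under its centre.
- tray: Bystander: grey seed tray 80 x 120 x 40 mm, origin under its centre.
There are look-alikes about, which are no part of the job. Of the things shaped like the rack, the green one is meant.

How it is judged:
By the outcome, as a careful person would: the job done as asked, in the order asked, and still so for the second after the job is handed in, with the robot touching nothing.
It also fails if it takes over 69 s, if anything falls off the work surface, if the arm or the gripper's body presses on something with over 40 N, if the wrist force passes 120 N, or if a joint passes its speed limit or range.

ROBOT

A 6-joint arm with a two-finger parallel gripper is mounted at the origin on the work surface. World frame = base frame: x ahead of the robot, y to its left, z up, the work surface at z = 0. Lengths are in mm, angles in rad, forces in N, time in s.
With the tool pointing down it reaches from about 425 to 925 mm from the base axis. Payload 12.5 kg.
Tool frame: the origin (TCP) lies between the finger pads, 19 mm behind the fingertips; this is the grasp point; z points along the fingers, y is the line along which they close (so a half turn about z gives the same grasp; the last joint's range is limited). The gripper opens to 85 mm and grips with 20 to 120 N. Pads are 22 mm wide; open, the fingers measure 114 mm over their backs; the gripper's body (76 mm by 85 mm) begins 54 mm behind the grasp point. The pads swing forward as they close: fully open they stand 13 mm farther back than shut.
Start: joints at [1.225, 0.491, 1.559, -0, 1.092, -0.106], TCP at [148.423, 607.135, 250.027] pointing down, gripper open.
Joint ranges: [-3.1, 3.1], [-0.84, 2.19], [0.05, 2.79], [-1.13, 4.28], [0.06, 2.93], [-2.69, 2.69]. Speed limits (rad/s): [2.22, 2.22, 2.79, 3.14, 3.14, 3.14].

INTERFACE

Orientations are given as [roll, pitch, yaw] about the fixed x, y, z axes, in that order (R = Rz(yaw) Ry(pitch) Rx(roll)).
In Python, from workcell import monitor, grab_frame, workorder, find_in, silhouettes gives the robot as it stands.
- The arm moves only by the shell command python3 -m inch 'ROWS' [FORCE]. ROWS is JSON, a list of rows, each an object with "delta_pos": the shift along the tool's x, y, z as a fraction of full scale, a list of three; "spin": the turn about the tool's z as a fraction of full scale; "gripper": the opening, from 0 (shut) to 1 (fully open). A call has 1 to 12 rows; each row shifts and turns the commanded pose from where the row before left it, along the tool's axes as they then stand; what a row does not reach is not made up. Full scale, the value 1, is 30 mm for a shift and 0.1 rad for a turn. A row lasts 1/10 s, in which the tool goes at most 50 mm and 8.59 degrees, less where a joint would pass 70% of its speed; a pose out of reach is approached as far as the arm can. A call with a number of a shift or a turn outside -1 to 1 is refused whole. A call with a gripper value outside its range is refused whole. The fingers move at their own pace and stop on an object; FORCE is the grip in N (left out, the last holds). Time passes only in rows, so rows that do not move let the fingers close. It gives the time, the measured TCP pose, the force, the opening and the grip force at its end, in the units of the state.
- monitor.sense(): the state, without advancing time (a new reading comes with each control period).
- grab_frame(name): name is "scene" or "top" or "wrist"; returns a dict with "pixels" (384x512x3 uint8, red, green, blue), "z_map" (384x512 float32, mm along the optical axis (not along the pixel's ray), 0 where there is no reading), "fovy" (degrees; the focal length in pixels is half the picture's height over the tangent of half this angle, whatever the lens; pixels are square), "cx", "cy" (the principal point, pixels), "extrinsics" (4x4, takes a point from camera to world coordinates). Camera axes: x right, y up, looking along -z (the intrinsics and any distortion apply to the point x, -y, -z); pixel columns grow to the right and rows downward; lengths in mm; the calibration is good to about 2 mm. A picture is of the moment at which its call begins.
- workorder.hand_in(): hands the job in; it is judged then, once.
Trained networks look in the newest picture that a camera, given by its name, has taken for a name from the list of things; names that differ only in an ending like _2 or _b are one class to them, and where a whole thing is asked for, a point or a joint stands for the part that bears it (a point fixed in the world has none). Each returns a list of dicts, best first, with "conf" (0 to 1); they miss things now and then, are a little off and sometimes report something else, mostly with a low value. They report only what shows in the picture. A call takes as long as a camera call. They do not tell look-alikes from the thing itself.
- find_in(camera, thing): "pixel" ([row, column] in pixels, amid what is visible of it).
- silhouettes(camera, thing): "region" (384x512 bool, what is visible of it) and "pixel" ([row, column] in pixels, amid what is visible of it).
The state is a dict: "clock": time; "joint_positions": joint angles; "qd": joint speeds; "tau": joint torques, N m; "tool_pos": TCP position; "tool_rot": TCP orientation; "force": force on the tool from outside, world axes, zero at the start; "moment": the same for the moment, N m; "opening": finger opening in mm; "grasp_force": force on a finger pad.
Only numpy, scipy, OpenCV 4.12 (cv2) and the standard library are available. Lean on these libraries where they do the work, as an engineer would, in place of code of your own. Each camera call takes 0.05 s, during which the arm holds its last target. There are 200 camera calls.

## Working session

There is one attempt and no reset: what is moved stays moved. The work goes in short steps, Python scripts to look and compute and a shell command to move; the robot and the scene stay as the last step left them, time stands still between calls to the robot, and variables do not carry over. Pictures are saved under pics/ and viewed, at most 10 in all, crops included, and the job is handed in when it is done.

```bash
ls; mkdir -p pics
cat > h.py <<'E'
import numpy as np, cv2
from workcell import monitor, grab_frame, workorder, find_in, silhouettes
def cloud(f):
    z=f["z_map"].astype(float); h,w=z.shape
    F=h/2/np.tan(np.radians(f["fovy"])/2)
    v,u=np.mgrid[:h,:w]
    uv=np.stack([u,v],-1).reshape(-1,1,2).astype(float)
    K=np.array([[F,0,f["cx"]],[0,F,f["cy"]],[0,0,1]])
    d=f.get("distortion",None)
    n=cv2.undistortPoints(uv,K,np.array(d,float) if d is not None else np.zeros(5)).reshape(h,w,2)
    P=np.stack([n[...,0]*z,-n[...,1]*z,-z,np.ones_like(z)],-1)
    W=P@np.array(f["extrinsics"]).T
    W=W[...,:3]; W[z<=0]=np.nan
    return W
E
python3 - <<'E'
from h import *
out=[]
for c in("scene","top"):
    f=grab_frame(c); print(c,[(k,v) for k,v in f.items() if k not in("pixels","z_map")])
    W=cloud(f); np.savez(f"{c}.npz",W=W,px=f["pixels"]); cv2.imwrite(f"pics/{c}0.png",f["pixels"][...,::-1])
    for t in("reel","rack","stand","pin","mallet","rest","pot","empty_pot","tray"):
        for s in silhouettes(c,t): 
            m=s["region"]; print(t,round(s["conf"],2),np.round(s["pixel"]),m.sum(),np.round(np.nanmedian(W[m],0)))
print(monitor.sense())
E
```

```text
pics
scene [('fovy', 51.45609918405396), ('cx', 251.28422402191998), ('cy', 197.6699111852726), ('extrinsics', array([[-1.71274297e-01, -6.50303805e-01,  7.40114908e-01,
         1.35625569e+03],
       [ 9.85029645e-01, -1.27925610e-01,  1.15549286e-01,
         5.32775567e+01],
       [ 1.95375108e-02,  7.48825747e-01,  6.62478895e-01,
         8.20746468e+02],
       [ 0.00000000e+00,  0.00000000e+00,  0.00000000e+00,
         1.00000000e+00]]))]
reel 0.73 [180. 152.] 1038 [ 557. -345.  126.]
rack 0.94 [169. 215.] 1485 [ 402. -222.   52.]
rack 0.82 [160. 130.] 1130 [ 427. -484.   68.]
rack 0.55 [213. 150.] 1861 [ 611. -336.   38.]
stand 0.86 [222. 275.] 2281 [563.  -2.  21.]
pin 0.4 [205. 301.] 97 [539.  62.  86.]
mallet 0.62 [232. 393.] 1136 [589. 310.  57.]
mallet 0.61 [261. 196.] 1840 [ 745. -171.   50.]
rest 0.76 [236. 379.] 1239 [539. 292.   8.]
empty_pot 0.85 [258. 197.] 1831 [ 744. -171.   50.]
tray 0.69 [288. 259.] 1794 [775.  -7.  21.]
top [('fovy', 56.1954448751492), ('cx', 251.56772355435353), ('cy', 193.2676319561241), ('extrinsics', array([[ 3.44621262e-03,  9.8079108
[... 872 characters left out ...]
125.] 851 [544. 307.  60.]
{'clock': 1.0, 'joint_positions': array([ 1.22537666e+00,  4.90920355e-01,  1.55890714e+00, -1.67732632e-05,
        1.09168532e+00, -1.05605109e-01]), 'qd': array([ 0.00065769, -0.00083058,  0.0008111 ,  0.00014155,  0.00045978,
       -0.00038625]), 'tau': array([-7.49676492e-04, -6.18288875e+01, -2.61840767e+01, -8.10345182e-05,
        3.13099554e-04,  1.21451205e-05]), 'tool_pos': array([148.44114341, 607.13179915, 250.01182823]), 'tool_rot': array([3.14151483e+00, 2.32181398e-05, 2.90178583e+00]), 'force': array([-0.73959845,  0.00665039, -0.27788656]), 'moment': array([-0.03404044,  0.00909392, -0.0520508 ]), 'grasp_force': 0.0, 'opening': 85.24880557669196}
```

View pics/scene0.png

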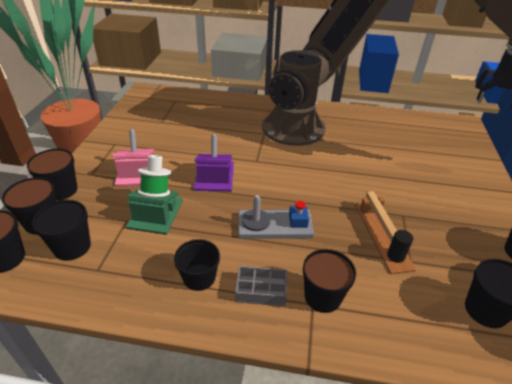

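View pics/top0.png

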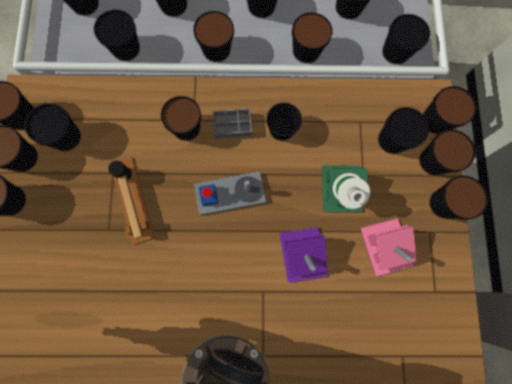

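```bash
cat >> h.py <<'E'
from scipy.optimize import least_squares
from scipy.spatial.transform import Rotation as Ro
def box(p,c,s):
    q=np.abs(p-np.array(c))-np.array(s)/2
    return np.linalg.norm(np.maximum(q,0),axis=1)+np.minimum(q.max(1),0)
def cyl(p,x,y,z0,z1,r):
    q=np.stack([np.hypot(p[:,0]-x,p[:,1]-y)-r,np.abs(p[:,2]-(z0+z1)/2)-(z1-z0)/2],1)
    return np.linalg.norm(np.maximum(q,0),axis=1)+np.minimum(q.max(1),0)
U=lambda *a: np.min(a,axis=0)
reel=lambda p:U(cyl(p,0,0,0,6,45),cyl(p,0,0,6,59,38),cyl(p,0,0,59,65,45),np.maximum(cyl(p,0,0,65,105,20),-cyl(p,0,0,60,120,12)))
stand=lambda p:U(box(p,(0,0,10),(100,210,20)),cyl(p,0,-55,20,30,40),cyl(p,0,-55,30,104,9.5),cyl(p,0,-55,104,115,7),box(p,(0,65,38),(56,50,36)),cyl(p,0,65,82,90,15))
mallet=lambda p:U(cyl(p,0,0,0,80,24),box(p,(-105.5,0,40),(211,22,22)))
rest=lambda p:U(box(p,(0,0,4),(270,70,8)),)
# pose params x,y,z,yaw ; lean about own y by tilt
def fit(sdf,P,x0,tilt=0,fixz=False,n=1500,R0=8.):
    P=P[np.isfinite(P).all(1)]; P=P[np.random.default_rng(0).permutation(len(P))[:n]]
    def res(x):
        R=Ro.from_euler('z',x[3])*Ro.from_euler('y',-tilt)
        z=x0[2] if fixz else x[2]
        return sdf(R.inv().apply(P-[x[0],x[1],z]))
    best=None
    for dy in(-.3,0,.3):
        r=least_squares(res,np.array(x0)+[0,0,0,dy],loss='soft_l1',f_scale=2.,x_scale=[1,1,1,.02])
        if best is None or r.cost<best.cost: best=r
    return best.x,np.median(np.abs(res(best.x))),len(P)
def near(W,c,r,zmin=3,zmax=400):
    P=W.reshape(-1,3); P=P[np.isfinite(P).all(1)]
    return P[(np.hypot(P[:,0]-c[0],P[:,1]-c[1])<r)&(P[:,2]>zmin)&(P[:,2]<zmax)]
E
cat > m.py <<'E'
from h import *
L=lambda c:(lambda d:(d["W"],d["px"].astype(int)))(np.load(c+".npz"))
t=np.radians(27); a0=np.array([-np.sin(t),0,np.cos(t)])
D={c:L(c) for c in("top","scene")}
for c in D:
    W,px=D[c]; b=(W[...,2]<15)&(W[...,0]>200)&(W[...,0]<700)&(abs(W[...,1])<350); print(c,"bench z",np.nanmedian(W[b]))if 0 else print(c,np.nanpercentile(W[...,2][b],[10,50,90]))
def show(n,cs,sdf,c0,r,x0,**k):
    for cc in cs:
        P=np.concatenate([near(D[c][0],c0,r,**k.get('zz',{})) for c in cc])
        x,e,m=fit(sdf,P,x0,k.get('tilt',0),k.get('fixz',False)); print(n,cc,np.round(x,2),round(e,2),m)
V=[["top"],["scene"],["top","scene"]]
# reel: points clear of the rack
show("reel",V,reel,(545,-343),75,[570,-343,80,0.],tilt=t,zz=dict(zmin=115))
show("stand",V,stand,(555,0),125,[555,0,0,0.1],fixz=True,zz=dict(zmin=12))
show("mallet",V,mallet,(530,305),170,[600,310,8,0.2],zz=dict(zmin=42))
show("rest",V,rest,(510,295),170,[500,290,0,0.2],fixz=True,zz=dict(zmin=4,zmax=14))
E
python3 m.py
python3 - <<'E'
import cv2,numpy as np
a=cv2.imread("pics/top0.png")[150:230,285:435]; b=cv2.imread("pics/scene0.png")[115:240,95:245]
cv2.imwrite("pics/crop1.png",np.vstack([cv2.resize(a,None,fx=3,fy=3,interpolation=2),cv2.resize(b,(450,340),interpolation=2)]))
E
```

```text
top [-2.17599503  0.61873592  4.06000588]
scene [-7.46514910e+02 -1.76398598e-01  3.21242544e+00]
reel ['top'] [ 5.5240e+02 -3.5341e+02  7.4840e+01  2.0000e-02] 0.9 775
reel ['scene'] [ 552.57 -354.51   74.17   -0.  ] 0.75 652
reel ['top', 'scene'] [ 552.43 -354.1    74.53    0.  ] 0.86 1427
stand ['top'] [ 5.4624e+02 -1.2300e+00  2.1200e+00  2.0000e-01] 1.23 1500
stand ['scene'] [ 5.4598e+02 -2.3800e+00  0.0000e+00  1.9000e-01] 0.92 1500
stand ['top', 'scene'] [ 5.46310e+02 -2.27000e+00  1.66579e+03  2.00000e-01] 1.11 1500
mallet ['top'] [6.0480e+02 3.3044e+02 8.4900e+00 3.3000e-01] 1.01 907
mallet ['scene'] [6.0395e+02 3.2955e+02 7.4700e+00 3.3000e-01] 0.94 1000
mallet ['top', 'scene'] [6.0413e+02 3.2989e+02 8.0300e+00 3.3000e-01] 1.01 1500
rest ['top'] [5.1673e+02 3.0213e+02 8.7560e+01 3.2000e-01] 2.11 1348
rest ['scene'] [5.2350e+02 3.0217e+02 0.0000e+00 3.3000e-01] 1.02 1036
rest ['top', 'scene'] [5.2154e+02 3.0244e+02 1.1000e-01 3.3000e-01] 1.55 1500
```

View pics/crop1.png

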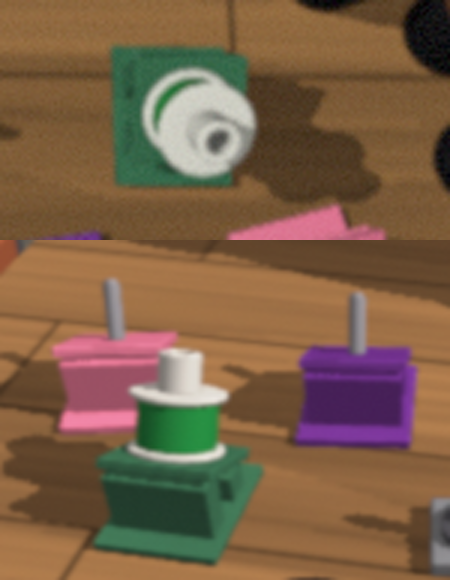

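The scene shows three peg racks: green (scene 212,155; holds the reel), purple (170,214) and pink (167,133). The green one with the reel is meant, and the crop confirms it.

The tool can't tilt, so I'll grip the collar with the fingers closing along world y. After drawing the reel off, I'll right it on the bench if needed.

```bash
python3 -m inch '[{"delta_pos":[0,0,0],"spin":-0.8,"gripper":1},{"delta_pos":[0,0,0],"spin":-0.8,"gripper":1},{"delta_pos":[0,0,0],"spin":-0.8,"gripper":1},{"delta_pos":[-1,-1,0],"spin":0,"gripper":1},{"delta_pos":[-1,-1,0],"spin":0,"gripper":1},{"delta_pos":[-1,-1,0],"spin":0,"gripper":1},{"delta_pos":[-1,-1,0],"spin":0,"gripper":1},{"delta_pos":[-1,-1,0],"spin":0,"gripper":1},{"delta_pos":[-1,-1,0],"spin":0,"gripper":1},{"delta_pos":[-1,-1,0],"spin":0,"gripper":1},{"delta_pos":[-1,-1,0],"spin":0,"gripper":1},{"delta_pos":[-1,-1,0],"spin":0,"gripper":1}]' 30
```

```text
clock: 2.2
tool_pos: [419.5, 335.8, 250.2]
tool_rot: [3.141, 0.0, -3.141]
force: [0.8, 0.7, -0.8]
opening: 85.8
grasp_force: 0.0
```

```bash
python3 -m inch '[{"delta_pos":[-0.5,-1,0],"spin":0,"gripper":1},{"delta_pos":[-0.5,-1,0],"spin":0,"gripper":1},{"delta_pos":[-0.5,-1,0],"spin":0,"gripper":1},{"delta_pos":[-0.5,-1,0],"spin":0,"gripper":1},{"delta_pos":[0,-1,0],"spin":0,"gripper":1},{"delta_pos":[0,-1,0],"spin":0,"gripper":1},{"delta_pos":[0,-1,0],"spin":0,"gripper":1},{"delta_pos":[0,-1,0],"spin":0,"gripper":1},{"delta_pos":[0,-1,0],"spin":0,"gripper":1},{"delta_pos":[0,-1,0],"spin":0,"gripper":1},{"delta_pos":[0,-1,0],"spin":0,"gripper":1},{"delta_pos":[0,-1,0],"spin":0,"gripper":1}]'
```

```text
clock: 3.4
tool_pos: [478.5, -24.0, 250.2]
tool_rot: [3.142, 0.001, -3.141]
force: [-0.3, 0.6, 0.4]
opening: 85.7
grasp_force: 0.0
```

```bash
python3 -m inch '[{"delta_pos":[-0.1,-1,0],"spin":0,"gripper":1},{"delta_pos":[-0.1,-1,0],"spin":0,"gripper":1},{"delta_pos":[-0.1,-1,0],"spin":0,"gripper":1},{"delta_pos":[-0.1,-1,0],"spin":0,"gripper":1},{"delta_pos":[-0.1,-1,0],"spin":0,"gripper":1},{"delta_pos":[-0.1,-1,0],"spin":0,"gripper":1},{"delta_pos":[-0.1,-1,0],"spin":0,"gripper":1},{"delta_pos":[-0.1,-1,0],"spin":0,"gripper":1},{"delta_pos":[-0.1,-1,0],"spin":0,"gripper":1},{"delta_pos":[-0.1,-1,0],"spin":0,"gripper":1},{"delta_pos":[-0.1,-1,0],"spin":0,"gripper":1},{"delta_pos":[0,0,0],"spin":0,"gripper":1}]'
python3 - <<'E'
from h import *
f=grab_frame("wrist"); W=cloud(f); cv2.imwrite("pics/w1.png",f["pixels"][...,::-1])
s=silhouettes("wrist","reel"); print([(r["conf"],r["pixel"]) for r in s])
P=W[s[0]["region"]]
x,e,n=fit(reel,P,[552.5,-354,74.5,0.],np.radians(27)); print(np.round(x,2),e,n)
R=Ro.from_euler('z',x[3])*Ro.from_euler('y',-np.radians(27)); print("TCP93",x[:3]+R.apply([0,0,93]),"axis",R.apply([0,0,1]))
print(monitor.sense()["tool_pos"])
E
```

```text
clock: 4.6
tool_pos: [511.5, -355.8, 249.5]
tool_rot: [-3.141, 0.0, 3.139]
force: [-0.6, 0.1, -0.8]
opening: 85.6
grasp_force: 0.0
[(0.78, [216.1, 255.3])]
[ 554.14 -353.09   73.     -0.  ] 0.4064453912666579 1500
TCP93 [ 511.91562282 -352.94442995  155.86687818] axis [-0.45398773  0.00158622  0.89100652]
[ 511.34943672 -352.94505965  249.57110847]
```

View pics/w1.png

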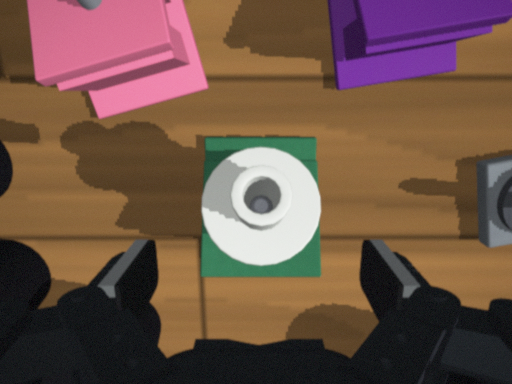

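```bash
python3 -m inch '[{"delta_pos":[0,0,1],"spin":0,"gripper":1},{"delta_pos":[0,0,1],"spin":0,"gripper":1},{"delta_pos":[-0.02,0,0.7],"spin":0,"gripper":1},{"delta_pos":[0,0,0.42],"spin":0,"gripper":1},{"delta_pos":[0,0,0],"spin":0,"gripper":1},{"delta_pos":[0,0,0],"spin":0,"gripper":0.4},{"delta_pos":[0,0,0],"spin":0,"gripper":0.3},{"delta_pos":[0,0,0],"spin":0,"gripper":0.3},{"delta_pos":[0,0,0],"spin":0,"gripper":0.3},{"delta_pos":[0,0,0],"spin":0,"gripper":0.3}]' 40
```

```text
clock: 5.7
tool_pos: [512.3, -353.1, 157.3]
tool_rot: [-3.141, 0.001, -3.141]
force: [-2.2, -0.7, 7.1]
opening: 39.2
grasp_force: 39.8
```

```bash
python3 -m inch '[{"delta_pos":[0.15,0,-0.295],"spin":0,"gripper":0.3},{"delta_pos":[0.3,0,-0.59],"spin":0,"gripper":0.3},{"delta_pos":[0.3,0,-0.59],"spin":0,"gripper":0.3},{"delta_pos":[0.3,0,-0.59],"spin":0,"gripper":0.3},{"delta_pos":[0.3,0,-0.59],"spin":0,"gripper":0.3},{"delta_pos":[0.15,0,-0.295],"spin":0,"gripper":0.3},{"delta_pos":[0,0,0],"spin":0,"gripper":0.3}]'
python3 - <<'E'
from h import *
f=grab_frame("wrist"); cv2.imwrite("pics/w2.png",f["pixels"][...,::-1])
f2=grab_frame("scene"); W=cloud(f2)
p=monitor.sense()["tool_pos"]; print(p, monitor.sense()["force"])
for s in silhouettes("scene","reel"):
    P=W[s["region"]]; print(s["conf"],s["pixel"],np.nanmedian(P,0))
    for t in(0,9,18,27,35):
        a=np.radians(t); x,e,n=fit(reel,P,[p[0]+90*np.sin(a),p[1],p[2]-90*np.cos(a),0],a); print(t,np.round(x,1),e)
a=f["pixels"]; b=f2["pixels"]
cv2.imwrite("pics/c2.png",np.hstack([a[::1],cv2.resize(b[60:260,60:260],(384,384))])[...,::-1][:, ::1][:, 150:])
E
```

```text
clock: 6.4
tool_pos: [466.8, -353.0, 246.2]
tool_rot: [-3.14, 0.001, 3.141]
force: [-0.0, 0.1, -3.4]
opening: 39.2
grasp_force: 41.3
[ 467.07969632 -352.6721556   244.50413075] [ 0.12406795 -0.27782556 -3.2406461 ]
0.87 [145.0, 154.0] [ 513.15543898 -343.76129623  213.10110991]
0 [  495.   -353.4   161.4 -3276.1] 2.8552452177205687
9 [ 4.955e+02 -3.532e+02  1.666e+02  1.000e-01] 2.4709856437151707
18 [ 500.7 -353.4  163.7    0. ] 1.6715052792751992
27 [ 506.6 -353.8  161.8   -0. ] 0.8558341559484184
35 [ 5.124e+02 -3.568e+02  1.654e+02 -1.000e-01] 2.0306270961981987
```

View pics/c2.png

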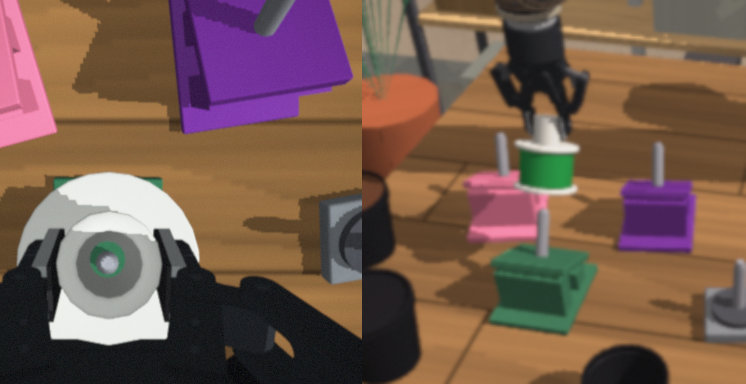

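```bash
python3 -m inch '[{"delta_pos":[0,1,0],"spin":0,"gripper":0.3},{"delta_pos":[0,1,0],"spin":0,"gripper":0.3},{"delta_pos":[0,1,0],"spin":0,"gripper":0.3},{"delta_pos":[-1,0.8,0],"spin":0,"gripper":0.3},{"delta_pos":[-1,0.8,0],"spin":0,"gripper":0.3},{"delta_pos":[-1,0.8,0],"spin":0,"gripper":0.3},{"delta_pos":[0,0,0.8],"spin":0,"gripper":0.3},{"delta_pos":[0,0,1],"spin":0,"gripper":0.3},{"delta_pos":[0,0,1],"spin":0,"gripper":0.3},{"delta_pos":[0,0,0.8],"spin":0,"gripper":0.3},{"delta_pos":[0,0,0.6],"spin":0,"gripper":0.3},{"delta_pos":[0,0,0.2],"spin":0,"gripper":0.3}]'
python3 - <<'E'
from h import *
f2=grab_frame("scene"); W=cloud(f2)
p=monitor.sense()["tool_pos"]; print(p, monitor.sense()["force"])
for s in silhouettes("scene","reel")[:1]:
    P=W[s["region"]]; a=np.radians(27)
    x,e,n=fit(reel,P,[p[0]+90*np.sin(a),p[1],p[2]-90*np.cos(a),0],a); print(np.round(x,1),e, "lowest",x[2]-20.4)
E
```

```text
clock: 7.75
tool_pos: [556.4, -190.2, 110.1]
tool_rot: [3.14, -0.004, -3.141]
force: [0.1, 0.2, -3.5]
opening: 39.2
grasp_force: 41.5
[ 556.56435851 -190.28450505  110.38465517] [ 0.27666805 -0.76678087 -3.95965698]
[ 595.8 -191.1   26.4   -0. ] 0.7551339957099223 lowest 5.987398049641307
```

```bash
python3 -m inch '[{"delta_pos":[0,0,0.1],"spin":0,"gripper":0.3},{"delta_pos":[0,0,0.1],"spin":0,"gripper":0.3},{"delta_pos":[0,0,0.05],"spin":0,"gripper":0.3},{"delta_pos":[0,0,0],"spin":0,"gripper":0.55},{"delta_pos":[0,0,0],"spin":0,"gripper":0.65},{"delta_pos":[0,0,0],"spin":0,"gripper":1},{"delta_pos":[0,0,0],"spin":0,"gripper":1},{"delta_pos":[0,0,-1],"spin":0,"gripper":1},{"delta_pos":[0,0,-1],"spin":0,"gripper":1},{"delta_pos":[0,0,-1],"spin":0,"gripper":1},{"delta_pos":[0,0,0],"spin":0,"gripper":1}]' 20
cat > reel_up.py <<'E'
from h import *
f=grab_frame("wrist"); W=cloud(f); p=monitor.sense()["tool_pos"]; print(p,monitor.sense()["tool_rot"])
s=silhouettes("wrist","reel")[:1]
for r in s:
    P=W[r["region"]]; x,e,n=fit(reel,P,list(np.nanmedian(P,0)[:2])+[0,0],0); print(r["conf"],r["pixel"],np.round(x,1),e,n,np.nanmax(P[:,2]))
f=grab_frame("top"); W=cloud(f)
for r in silhouettes("top","reel")[:1]:
    P=W[r["region"]]; x,e,n=fit(reel,P,list(np.nanmedian(P,0)[:2])+[0,0],0); print(r["conf"],r["pixel"],np.round(x,1),e,n,np.nanmax(P[:,2]))
E
python3 reel_up.py
```

```text
clock: 8.95
tool_pos: [558.5, -191.3, 199.3]
tool_rot: [-3.139, 0.006, -3.141]
force: [1.0, -0.1, -0.5]
opening: 85.3
grasp_force: 0.0
[ 557.73372239 -191.02157664  197.20207146] [-3.14007924  0.00338978 -3.14140576]
0.7 [230.1, 264.2] [ 608.  -186.9   -1.  -155.2] 0.36187121402771893 1500 105.5839216817129
0.54 [190.9, 225.5] [542.1  13.9  20.7   1.8] 10.496218070430428 1500 638.4443701965859
```

```bash
python3 -m inch '[{"delta_pos":[-0.84,0.07,0],"spin":0,"gripper":1},{"delta_pos":[-0.84,0.07,0],"spin":0,"gripper":1},{"delta_pos":[0,0,0.8],"spin":0,"gripper":1},{"delta_pos":[0,0,1],"spin":0,"gripper":1},{"delta_pos":[0,0,1],"spin":0,"gripper":1},{"delta_pos":[0,0,0.7],"spin":0,"gripper":1},{"delta_pos":[0,0,0],"spin":0,"gripper":0.5},{"delta_pos":[0,0,0],"spin":0,"gripper":0.3},{"delta_pos":[0,0,0],"spin":0,"gripper":0.3},{"delta_pos":[0,0,0],"spin":0,"gripper":0.3},{"delta_pos":[0,0,0],"spin":0,"gripper":0.3}]' 40
python3 reel_up.py
```

```text
clock: 10.25
tool_pos: [608.0, -186.9, 91.6]
tool_rot: [-3.141, 0.002, -3.141]
force: [0.3, -1.9, 3.5]
opening: 39.4
grasp_force: 40.6
[ 608.07175395 -186.86667706   91.53928068] [-3.14075290e+00  1.98583000e-03 -3.14140117e+00]
0.66 [216.5, 256.1] [ 6.01200000e+02 -1.89300000e+02 -6.00000000e-01 -1.96210834e+08] 0.671927073258832 1500 106.5165277964185
```

```bash
python3 -m inch '[{"delta_pos":[0,0,-0.6],"spin":0,"gripper":0.3},{"delta_pos":[0,0,-1],"spin":0,"gripper":0.3},{"delta_pos":[0,0,-1],"spin":0,"gripper":0.3},{"delta_pos":[0,0,-1],"spin":0,"gripper":0.3},{"delta_pos":[0,0,-1],"spin":0,"gripper":0.3},{"delta_pos":[0.8,0,-0.4],"spin":0,"gripper":0.3},{"delta_pos":[0.9,0,0],"spin":0,"gripper":0.3},{"delta_pos":[0,0,0],"spin":0,"gripper":0.3},{"delta_pos":[0,0,0],"spin":0,"gripper":0.3}]' 40
cat > hold.py <<'E'
from h import *
p=monitor.sense()["tool_pos"]; print(p,monitor.sense()["force"])
fw=grab_frame("wrist"); cv2.imwrite("pics/w3.png",fw["pixels"][...,::-1]); Ww=cloud(fw)
fs=grab_frame("scene"); Ws=cloud(fs); ft=grab_frame("top"); Wt=cloud(ft)
ss=silhouettes("scene","reel")[:1]
# stand from each camera, below the reel
for n,W in(("wrist",Ww),("scene",Ws),("top",Wt)):
    P=near(W,(546,-2),125,12,118); P=P[np.hypot(P[:,0]-p[0],P[:,1]-p[1])>70]
    x,e,m=fit(stand,P,[546,-2,0,.2],0,True); R=Ro.from_euler('z',x[3]); print(n,"stand",np.round(x[[0,1,3]],3),"spindle",np.round(R.apply([0,-55,0])[:2]+x[:2],1),"pin",np.round(R.apply([0,65,0])[:2]+x[:2],1),round(e,2),m)
    P=near(W,p[:2],60,p[2]-110,p[2]-25)
    x,e,m=fit(reel,P,[p[0],p[1],p[2]-91,0],0); print(n,"reel rel",np.round(x[:3]-p,1),round(e,2),m)
def reeltilt(P):
    P=P[np.isfinite(P).all(1)][:3000]
    g=lambda x:reel(Ro.from_rotvec([x[3],x[4],0]).inv().apply(P-x[:3]))
    r=least_squares(g,[p[0],p[1],p[2]-91,0,0],loss='soft_l1',f_scale=2,x_scale=[1,1,1,.02,.02]); return r.x
P=np.concatenate([near(W,p[:2],60,p[2]-110,p[2]-25) for W in(Ws,Ww)]); x=reeltilt(P); print("tilt fit",np.round(x[:3]-p,1),np.degrees(x[3:]))
E
python3 hold.py
```

```text
clock: 11.35
tool_pos: [556.3, -186.5, 240.6]
tool_rot: [3.141, 0.0, 3.141]
force: [0.3, 0.0, -2.8]
opening: 39.5
grasp_force: 41.3
[ 556.33626235 -186.52611442  240.58140305] [ 0.2950827   0.03434541 -2.78228773]
wrist stand [ 5.47625e+02 -9.85000e-01  1.98000e-01] spindle [558.4 -54.9] pin [534.9  62.7] 0.84 1500
wrist reel rel [ -0.    0.4 -92.2] 0.43 1500
scene stand [ 5.45889e+02 -2.41100e+00  1.93000e-01] spindle [556.4 -56.4] pin [533.4  61.4] 0.96 1500
scene reel rel [ -1.3  -0.8 -91.6] 0.76 891
top stand [ 5.46172e+02 -2.20400e+00  1.92000e-01] spindle [556.7 -56.2] pin [533.7  61.6] 1.19 1500
top reel rel [  0.   0. -91.] nan 0
tilt fit [ -0.4  -1.1 -91.8] [-0.42798129 -0.49668013]
  return _methods._mean(a, axis=axis, dtype=dtype,
  ret = ret.dtype.type(ret / rcount)
```

View pics/w3.png

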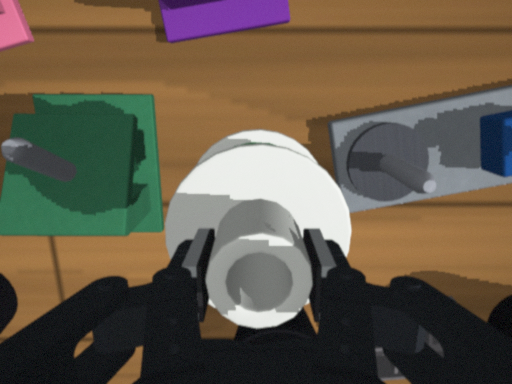

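```bash
python3 -m inch '[{"delta_pos":[0,0.5,0],"spin":0,"gripper":0.3},{"delta_pos":[0,1,0],"spin":0,"gripper":0.3},{"delta_pos":[0,1,0],"spin":0,"gripper":0.3},{"delta_pos":[0,1,0],"spin":0,"gripper":0.3},{"delta_pos":[-0.06,0.87,0],"spin":0,"gripper":0.3},{"delta_pos":[0,0,0.3],"spin":0,"gripper":0.3},{"delta_pos":[0,0,0.5],"spin":0,"gripper":0.3},{"delta_pos":[0,0,0.2],"spin":0,"gripper":0.3},{"delta_pos":[0,0,0],"spin":0,"gripper":0.3}]'
python3 -m inch '[{"delta_pos":[0,0,0.2],"spin":0,"gripper":0.3},{"delta_pos":[0,0,0.2],"spin":0,"gripper":0.3},{"delta_pos":[0,0,0.2],"spin":0,"gripper":0.3},{"delta_pos":[0,0,0.2],"spin":0,"gripper":0.3},{"delta_pos":[0,0,0.2],"spin":0,"gripper":0.3}]'
```

```text
clock: 12.45
tool_pos: [558.1, -55.4, 209.4]
tool_rot: [3.141, -0.002, -3.141]
force: [0.2, -0.3, -2.9]
opening: 39.3
grasp_force: 41.4
clock: 12.95
tool_pos: [558.3, -55.5, 179.9]
tool_rot: [3.141, 0.0, -3.142]
force: [-0.9, -0.1, -3.0]
opening: 39.6
grasp_force: 41.5
```

```bash
python3 -m inch '[{"delta_pos":[0,0,0.4],"spin":0,"gripper":0.3},{"delta_pos":[0,0,0.5],"spin":0,"gripper":0.3},{"delta_pos":[0,0,0.5],"spin":0,"gripper":0.3},{"delta_pos":[0,0,0.3],"spin":0,"gripper":0.3},{"delta_pos":[0,0,0.1],"spin":0,"gripper":0.3},{"delta_pos":[0,0,0.05],"spin":0,"gripper":0.3},{"delta_pos":[0,0,0.03],"spin":0,"gripper":0.3},{"delta_pos":[0,0,0],"spin":0,"gripper":0.3}]'
```

```text
clock: 13.75
tool_pos: [558.6, -55.5, 124.4]
tool_rot: [-3.142, 0.001, -3.141]
force: [-0.4, -0.4, -2.7]
opening: 39.5
grasp_force: 41.4
```

```bash
python3 -m inch '[{"delta_pos":[0,0,0.04],"spin":0,"gripper":0.3},{"delta_pos":[0,0,0.04],"spin":0,"gripper":0.3},{"delta_pos":[0,0,0],"spin":0,"gripper":0.3}]'
```

```text
clock: 14.05
tool_pos: [558.4, -55.5, 121.6]
tool_rot: [3.142, 0.0, -3.141]
force: [0.2, -0.9, -2.9]
opening: 39.4
grasp_force: 41.4
```

```bash
python3 -m inch '[{"delta_pos":[0,0,0.03],"spin":0,"gripper":0.3},{"delta_pos":[0,0,0],"spin":0,"gripper":0.3}]'
```

```text
clock: 14.25
tool_pos: [558.6, -55.6, 121.4]
tool_rot: [-3.141, 0.001, -3.141]
force: [-1.5, -1.0, 3.8]
opening: 39.4
grasp_force: 42.0
```

```bash
python3 -m inch '[{"delta_pos":[0,0,0],"spin":0,"gripper":0.6},{"delta_pos":[0,0,0],"spin":0,"gripper":0.8},{"delta_pos":[0,0,0],"spin":0,"gripper":1},{"delta_pos":[0,0,-0.3],"spin":0,"gripper":1},{"delta_pos":[0,0,-0.8],"spin":0,"gripper":1},{"delta_pos":[0,0,-1],"spin":0,"gripper":1},{"delta_pos":[0,0,-1],"spin":0,"gripper":1},{"delta_pos":[0,0,-1],"spin":0,"gripper":1},{"delta_pos":[0,1,0],"spin":0,"gripper":1},{"delta_pos":[0,1,0],"spin":0,"gripper":1},{"delta_pos":[0,1,0],"spin":0,"gripper":1},{"delta_pos":[0,1,0],"spin":0,"gripper":1}]'
python3 - <<'E'
from h import *
print(monitor.sense()["tool_pos"])
for c in("wrist","scene"):
    f=grab_frame(c);W=cloud(f); cv2.imwrite(f"pics/{c}4.png",f["pixels"][...,::-1])
    for c0,x0 in(((558,-55),[558,-55,30,0]),):
        P=near(W,c0,50,38,150); x,e,n=fit(reel,P,x0,0); print(c,"reel",np.round(x,1),round(e,2),n)
    P=near(W,(546,-2),125,12,100); P=P[(np.hypot(P[:,0]-558,P[:,1]+55)>52)]; x,e,n=fit(stand,P,[547,-1,0,.2],0,True); R=Ro.from_euler('z',x[3]); print("pin",np.round(R.apply([0,65,0])[:2]+x[:2],1),round(e,2),n)
    for s in silhouettes(c,"pin"): Q=W[s["region"]]; print(s["conf"],np.nanmean(Q,0),np.nanpercentile(Q,90,axis=0),len(Q))
E
```

```text
clock: 15.45
tool_pos: [558.2, 65.6, 244.5]
tool_rot: [3.142, 0.001, 3.142]
force: [0.9, -0.6, -0.2]
opening: 85.2
grasp_force: 0.0
[558.15697735  65.64802462 244.49119284]
wrist reel [558.3 -55.5  29.  112.6] 0.35 1500
pin [535.7  61.3] 0.97 1500
0.89 [534.58134637  62.69946705  86.1981182 ] [544.35207734  72.36764288  87.20477209] 925
scene reel [556.5 -56.6  29.9  62.8] 0.81 974
pin [533.4  61.4] 1.05 1251
0.54 [538.73561177  60.6440712   80.83497621] [546.35264529  68.58451349  88.20496298] 87
```

```bash
python3 -m inch '[{"delta_pos":[0.1,1,0],"spin":0,"gripper":1},{"delta_pos":[0.1,1,0],"spin":0,"gripper":1},{"delta_pos":[0.1,1,0],"spin":0,"gripper":1},{"delta_pos":[0.1,1,0],"spin":0,"gripper":1},{"delta_pos":[0.1,1,0],"spin":0,"gripper":1},{"delta_pos":[0.1,1,0],"spin":0,"gripper":1},{"delta_pos":[0.1,1,0],"spin":0,"gripper":1},{"delta_pos":[0.2,1,0],"spin":-0.8,"gripper":1},{"delta_pos":[0,0,0],"spin":-0.8,"gripper":1},{"delta_pos":[0,0,0],"spin":-0.8,"gripper":1},{"delta_pos":[0,0,0],"spin":-0.9,"gripper":1},{"delta_pos":[0,0,0],"spin":0,"gripper":1}]' 100
cat > mal.py <<'E'
from h import *
p=monitor.sense()["tool_pos"]; print(p,monitor.sense()["tool_rot"])
for c in("wrist","scene"):
    f=grab_frame(c);W=cloud(f); cv2.imwrite(f"pics/{c}5.png",f["pixels"][...,::-1])
    P=near(W,(540,308),150,42,100)
    if c=="scene": P=P[P[:,2]<95]
    x,e,n=fit(mallet,P,[605,330,8,.33],0); print(c,"mallet",np.round(x,2),round(e,2),n)
    R=Ro.from_euler('z',x[3]); print(" grip",x[:3]+R.apply([-80,0,40]))
    P=near(W,(540,308),170,4,14); x,e,n=fit(rest,P,[523,302,0,.33],0,True); print(" rest",np.round(x,2),round(e,2),n)
E
python3 mal.py
```

```text
clock: 16.85
tool_pos: [531.8, 303.5, 243.9]
tool_rot: [-3.142, 0.0, -2.811]
force: [-0.3, -0.9, -0.2]
opening: 85.4
grasp_force: 0.0
[531.77844316 303.49623039 243.85688744] [-3.14152117e+00  5.56817958e-06 -2.81115032e+00]
wrist mallet [6.0597e+02 3.3105e+02 6.9300e+00 3.2000e-01] 0.52 1500
 grip [530.10796904 305.64572319  46.92513447]
 rest [5.2600e+02 3.0361e+02 0.0000e+00 3.3000e-01] 0.94 1500
scene mallet [6.0376e+02 3.2965e+02 7.5500e+00 3.3000e-01] 0.89 996
 grip [528.11515692 303.62068709  47.55119257]
 rest [5.2409e+02 3.0205e+02 0.0000e+00 3.3000e-01] 1.05 1042
```

View pics/wrist5.png

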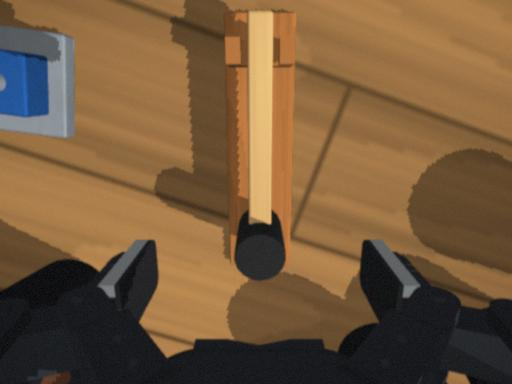

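```bash
python3 -m inch '[{"delta_pos":[-0.3,0.08,0.5],"spin":0,"gripper":1},{"delta_pos":[0,0,1],"spin":0,"gripper":1},{"delta_pos":[0,0,1],"spin":0,"gripper":1},{"delta_pos":[0,0,1],"spin":0,"gripper":1},{"delta_pos":[0,0,1],"spin":0,"gripper":1},{"delta_pos":[0,0,1],"spin":0,"gripper":1},{"delta_pos":[0,0,0.7],"spin":0,"gripper":1},{"delta_pos":[0,0,0.33],"spin":0,"gripper":1},{"delta_pos":[0,0,0],"spin":0,"gripper":1}]' 110
```

```text
clock: 17.85
tool_pos: [538.7, 309.4, 46.0]
tool_rot: [-3.141, -0.003, -2.812]
force: [0.9, -0.7, 0.1]
opening: 85.4
grasp_force: 0.0
```

```bash
python3 -m inch '[{"delta_pos":[0,0,0],"spin":0,"gripper":0.5},{"delta_pos":[0,0,0],"spin":0,"gripper":0.2},{"delta_pos":[0,0,0],"spin":0,"gripper":0.1},{"delta_pos":[0,0,0],"spin":0,"gripper":0.1},{"delta_pos":[0,0,0],"spin":0,"gripper":0.1},{"delta_pos":[0,0,0],"spin":0,"gripper":0.1}]' 110
```

```text
clock: 18.45
tool_pos: [539.3, 309.8, 48.9]
tool_rot: [3.141, 0.001, -2.811]
force: [-1.0, -2.0, 6.3]
opening: 20.3
grasp_force: 108.7
```

```bash
python3 -m inch '[{"delta_pos":[0,0,-0.3],"spin":0,"gripper":0.1},{"delta_pos":[0,0,-0.8],"spin":0,"gripper":0.1},{"delta_pos":[0,0,-1],"spin":0,"gripper":0.1},{"delta_pos":[0,0,-1],"spin":0,"gripper":0.1},{"delta_pos":[0,0,-1],"spin":0,"gripper":0.1},{"delta_pos":[0,0,0],"spin":0,"gripper":0.1}]'
python3 -m inch '[{"delta_pos":[0.3,-0.45,0],"spin":0,"gripper":0.1},{"delta_pos":[0.57,-0.85,0],"spin":0,"gripper":0.1},{"delta_pos":[0.57,-0.85,0],"spin":0,"gripper":0.1},{"delta_pos":[0.57,-0.85,0],"spin":0,"gripper":0.1},{"delta_pos":[0.57,-0.85,0],"spin":0,"gripper":0.1},{"delta_pos":[0.57,-0.85,0],"spin":0,"gripper":0.1},{"delta_pos":[0.57,-0.85,0],"spin":0,"gripper":0.1},{"delta_pos":[0.57,-0.85,0],"spin":0,"gripper":0.1},{"delta_pos":[0.57,-0.85,0],"spin":0,"gripper":0.1},{"delta_pos":[0.29,-0.44,0],"spin":0,"gripper":0.1},{"delta_pos":[0,0,0],"spin":0,"gripper":0.1},{"delta_pos":[0,0,0],"spin":0,"gripper":0.1}]'
cat > hm.py <<'E'
from h import *
s=monitor.sense(); p=s["tool_pos"]; print(p,s["force"])
for c in("wrist","scene"):
    f=grab_frame(c);W=cloud(f); cv2.imwrite(f"pics/{c}6.png",f["pixels"][...,::-1])
    P=near(W,p[:2]+[66.7,21.2],40,p[2]-42,p[2]+45); Q=W.reshape(-1,3)
    x,e,n=fit(lambda q:U(cyl(q,0,0,0,80,24),box(q,(-105,0,40),(211,22,22))),P,[p[0]+66.7,p[1]+21.2,p[2]-40,.33],0); print(c,"head rel",np.round(x[:3]-p,1),"abs",np.round(x,2),round(e,2),n)
    for t in silhouettes(c,"pin")[:2]:
        Q=W[t["region"]]; print("  pin",t["conf"],np.nanmean(Q,0).round(1),np.nanmax(Q[:,2]),len(Q))
E
python3 hm.py
```

```text
clock: 19.05
tool_pos: [540.0, 310.3, 174.8]
tool_rot: [3.141, 0.006, -2.811]
force: [-0.1, -0.1, -5.7]
opening: 20.4
grasp_force: 107.9
clock: 20.25
tool_pos: [467.0, 41.1, 170.0]
tool_rot: [3.141, -0.002, -2.813]
force: [1.7, 0.5, -4.2]
opening: 20.4
grasp_force: 108.1
[467.00923421  41.0785716  169.98577598] [ 1.70340153  0.49628187 -4.23437143]
wrist head rel [ 65.7  23.  -39. ] abs [532.74  64.12 131.    39.4 ] 0.2 314
scene head rel [ 64.5  22.3 -41.1] abs [5.3155e+02 6.3430e+01 1.2888e+02 3.7000e-01] 0.77 582
  pin 0.51 [538.9  61.7  81.6] 90.57584522609966 87
```

```bash
python3 -m inch '[{"delta_pos":[-0.04,-0.07,0.4],"spin":0,"gripper":0.1},{"delta_pos":[0,0,0.5],"spin":0,"gripper":0.1},{"delta_pos":[0,0,0.2],"spin":0,"gripper":0.1},{"delta_pos":[0,0,0.1],"spin":0,"gripper":0.1},{"delta_pos":[0,0,0.1],"spin":0,"gripper":0.1},{"delta_pos":[0,0,0.1],"spin":0,"gripper":0.1},{"delta_pos":[0,0,0],"spin":0,"gripper":0.1}]'
python3 -m inch '[{"delta_pos":[0,0,0.1],"spin":0,"gripper":0.1},{"delta_pos":[0,0,0.1],"spin":0,"gripper":0.1},{"delta_pos":[0,0,0],"spin":0,"gripper":0.1}]'
```

```text
clock: 21.15
tool_pos: [469.5, 39.8, 128.7]
tool_rot: [3.142, 0.0, -2.811]
force: [0.2, -0.3, -4.2]
opening: 19.9
grasp_force: 108.0
clock: 21.45
tool_pos: [469.6, 39.7, 123.0]
tool_rot: [-3.141, 0.001, -2.811]
force: [-1.4, 0.0, 2.2]
opening: 20.4
grasp_force: 109.2
```

```bash
python3 -m inch '[{"delta_pos":[0,0,0.1],"spin":0,"gripper":0.1},{"delta_pos":[0,0,0.1],"spin":0,"gripper":0.1},{"delta_pos":[0,0,0],"spin":0,"gripper":0.1}]' 120; python3 hm.py
```

```text
clock: 21.75
tool_pos: [469.6, 39.7, 116.9]
tool_rot: [-3.141, 0.001, -2.811]
force: [-3.1, -1.0, 3.3]
opening: 20.4
grasp_force: 117.4
[469.57805323  39.7443506  116.93095504] [-3.14577117 -0.98387327  3.28113309]
wrist head rel [ 66.   23.2 -42.7] abs [535.54  62.91  74.26   0.56] 0.19 295
scene head rel [ 64.1  21.6 -40.9] abs [533.72  61.32  76.03  -0.99] 0.79 544
  pin 0.38 [535.2 303.   11.6] 55.73962412104777 1868
  pin 0.24 [566.4  17.8  23.4] 83.93424879611928 1606
```

Run:
```python
import cv2,numpy as np
a=cv2.imread("pics/scene6.png")[150:260,200:340]; b=cv2.imread("pics/wrist6.png")
cv2.imwrite("pics/c6.png",np.hstack([cv2.resize(a,(480,378),interpolation=2),cv2.resize(b,(320,240))[:,:].copy() if 0 else cv2.resize(b,(320,378))]))
```

```text
(no output)
```

View pics/c6.png

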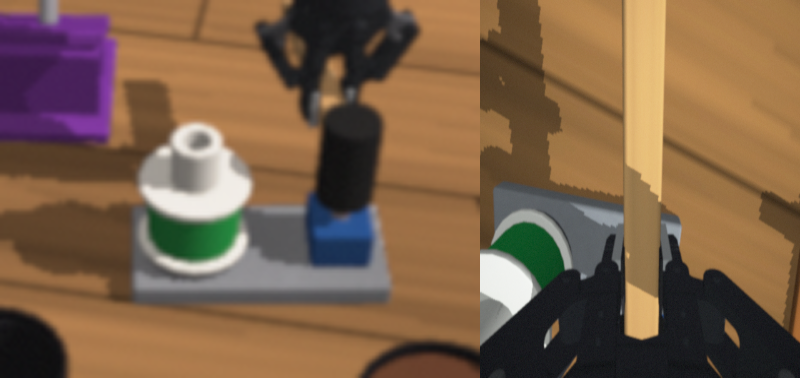

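```bash
python3 -m inch '[{"delta_pos":[0,0,0.1],"spin":0,"gripper":0.1},{"delta_pos":[0,0,0.1],"spin":0,"gripper":0.1},{"delta_pos":[0,0,0],"spin":0,"gripper":0.1}]'; python3 -m inch '[{"delta_pos":[0,0,0.1],"spin":0,"gripper":0.1},{"delta_pos":[0,0,0.05],"spin":0,"gripper":0.1},{"delta_pos":[0,0,0],"spin":0,"gripper":0.1}]'
```

```text
clock: 22.25
tool_pos: [469.5, 39.8, 110.8]
tool_rot: [-3.142, 0.0, -2.811]
force: [-2.3, -0.1, 4.8]
opening: 20.2
grasp_force: 117.6
clock: 22.55
tool_pos: [468.8, 39.4, 107.3]
tool_rot: [-3.141, -0.0, -2.812]
force: [-13.1, -7.3, 24.2]
opening: 20.4
grasp_force: 121.4
```

```bash
python3 -m inch '[{"delta_pos":[0,0,-0.1],"spin":0,"gripper":0.1},{"delta_pos":[0,0,-0.5],"spin":0,"gripper":0.1},{"delta_pos":[0,0,-1],"spin":0,"gripper":0.1},{"delta_pos":[0,0,-0.6],"spin":0,"gripper":0.1},{"delta_pos":[0,0,0],"spin":0,"gripper":0.1},{"delta_pos":[0,0,0],"spin":0,"gripper":0.1}]'
cat >> hm.py <<'E'
def mt(P,p,yaw):
    g=lambda x:mallet((Ro.from_euler('z',x[5])*Ro.from_rotvec([x[3],x[4],0])).inv().apply(P-x[:3]))
    r=least_squares(g,[p[0]+66,p[1]+22,p[2]-40,0,0,yaw],loss='soft_l1',f_scale=2,x_scale=[1,1,1,.02,.02,.02]); return r.x
for c in("wrist","scene"):
    W=cloud(grab_frame(c)); d=np.array([.946,.324]); Q=W.reshape(-1,3); Q=Q[np.isfinite(Q).all(1)]
    u=(Q[:,:2]-p[:2])@d; v=(Q[:,:2]-p[:2])@[-d[1],d[0]]; k=(abs(Q[:,2]-p[2])<46)&(((abs(u-70)<30)&(abs(v)<30)&(Q[:,2]>p[2]-38))|((u<-16 if c=="wrist" else u<-45)&(u>-150)&(abs(v)<16)&(abs(Q[:,2]-p[2])<25)))
    x=mt(Q[k],p,.33); print(c,"tilt fit rel",(x[:3]-p).round(1),np.degrees(x[3:]).round(1),k.sum())
    if c=="scene": R=near(W,(533,62),30,50,130); print(np.nanmedian(near(W,(533,62),10,57,120),0))
E
python3 hm.py
```

```text
clock: 23.15
tool_pos: [469.3, 39.8, 171.7]
tool_rot: [3.141, -0.0, -2.811]
force: [-0.6, -0.8, -3.9]
opening: 20.0
grasp_force: 118.2
[469.26486296  39.8410574  171.65761778] [-0.59716695 -0.76657777 -3.93468563]
wrist head rel [ 66.2  24.  -38. ] abs [535.46  63.87 133.69  10.49] 0.2 267
scene head rel [ 63.3  22.2 -39.4] abs [ 5.3261e+02  6.2050e+01  1.3230e+02 -4.4000e-01] 0.73 596
wrist tilt fit rel [ 66.3  24.2 -40. ] [ 0.3 -1.8 18.9] 15595
scene tilt fit rel [ 64.8  22.5 -39.1] [-0.2 -1.8 18.8] 634
[533.03535186  61.98947456  69.90012438]
```

```bash
python3 -m inch '[{"delta_pos":[-0.27,0.43,0],"spin":0,"gripper":0.1},{"delta_pos":[-0.57,0.85,0],"spin":0,"gripper":0.1},{"delta_pos":[-0.57,0.85,0],"spin":0,"gripper":0.1},{"delta_pos":[-0.57,0.85,0],"spin":0,"gripper":0.1},{"delta_pos":[-0.57,0.85,0],"spin":0,"gripper":0.1},{"delta_pos":[-0.57,0.85,0],"spin":0,"gripper":0.1},{"delta_pos":[-0.57,0.85,0],"spin":0,"gripper":0.1},{"delta_pos":[-0.57,0.85,0],"spin":0,"gripper":0.1},{"delta_pos":[-0.57,0.85,0],"spin":0,"gripper":0.1},{"delta_pos":[-0.27,0.44,0],"spin":0,"gripper":0.1},{"delta_pos":[0,0,0],"spin":0,"gripper":0.1},{"delta_pos":[0,0,0],"spin":0,"gripper":0.1}]'; python3 hm.py
```

```text
clock: 24.65
tool_pos: [539.2, 306.6, 171.7]
tool_rot: [-3.141, -0.001, -2.811]
force: [0.6, -0.2, -4.8]
opening: 20.0
grasp_force: 118.2
[539.15215547 306.55965007 171.66337503] [ 0.60693912 -0.21637272 -4.78535483]
wrist head rel [ 66.2  24.1 -38.5] abs [605.33 330.65 133.12   2.2 ] 0.23 267
scene head rel [ 63.9  21.7 -38.5] abs [6.0304e+02 3.2825e+02 1.3313e+02 3.4000e-01] 0.76 767
  pin 0.39 [535.5  61.7  67.4] 71.58162559218431 79
wrist tilt fit rel [ 67.   23.6 -38.8] [-0.1 -1.9 18.9] 15512
scene tilt fit rel [ 65.3  22.2 -38.4] [ 0.  -1.8 18.8] 896
[533.55684194  62.03594535  70.27991343]
```

```bash
python3 -m inch '[{"delta_pos":[0,0.03,0.5],"spin":0,"gripper":0.1},{"delta_pos":[0,0,1],"spin":0,"gripper":0.1},{"delta_pos":[0,0,1],"spin":0,"gripper":0.1},{"delta_pos":[0,0,0.8],"spin":0,"gripper":0.1},{"delta_pos":[0,0,0.4],"spin":0,"gripper":0.1},{"delta_pos":[0,0,0.2],"spin":0,"gripper":0.1},{"delta_pos":[0,0,0.08],"spin":0,"gripper":0.1},{"delta_pos":[0,0,0],"spin":0,"gripper":0.1}]'; python3 -m inch '[{"delta_pos":[0,0,0.05],"spin":0,"gripper":0.1},{"delta_pos":[0,0,0],"spin":0,"gripper":0.1}]'
```

```text
clock: 25.75
tool_pos: [539.7, 308.0, 53.6]
tool_rot: [3.141, 0.001, -2.811]
force: [-0.3, -0.0, -3.9]
opening: 20.2
grasp_force: 118.2
clock: 25.95
tool_pos: [539.8, 308.1, 52.2]
tool_rot: [3.141, 0.002, -2.811]
force: [1.2, 0.2, -2.0]
opening: 20.0
grasp_force: 118.3
```

```bash
python3 -m inch '[{"delta_pos":[0,0,0.03],"spin":0,"gripper":0.1},{"delta_pos":[0,0,0.03],"spin":0,"gripper":0.1},{"delta_pos":[0,0,0.03],"spin":0,"gripper":0.1},{"delta_pos":[0,0,0],"spin":0,"gripper":0.1}]' 30
```

```text
clock: 26.35
tool_pos: [539.9, 308.2, 49.2]
tool_rot: [3.141, 0.002, -2.812]
force: [4.3, 1.9, 4.5]
opening: 20.2
grasp_force: 119.3
```

```bash
python3 -m inch '[{"delta_pos":[0,0,0],"spin":0,"gripper":0.35},{"delta_pos":[0,0,0],"spin":0,"gripper":0.6},{"delta_pos":[0,0,0],"spin":0,"gripper":1},{"delta_pos":[0,0,0],"spin":0,"gripper":1},{"delta_pos":[0,0,-0.5],"spin":0,"gripper":1},{"delta_pos":[0,0,-1],"spin":0,"gripper":1},{"delta_pos":[0,0,-1],"spin":0,"gripper":1},{"delta_pos":[0,0,-1],"spin":0,"gripper":1},{"delta_pos":[0.3,-0.08,-1],"spin":0,"gripper":1},{"delta_pos":[0,0,-1],"spin":0,"gripper":1},{"delta_pos":[0,0,-1],"spin":0,"gripper":1},{"delta_pos":[0,0,0],"spin":0,"gripper":1}]'; python3 mal.py
python3 - <<'E'
from h import *
f=grab_frame("scene");W=cloud(f)
P=near(W,(558,-55),50,38,150); print("reel",fit(reel,P,[558,-55,30,0],0)[0].round(1), "pin",np.nanmedian(near(W,(533,62),10,57,120),0))
for t in("pot","empty_pot","tray"):
    for s in silhouettes("scene",t)[:1]: print(t,s["conf"],np.round(s["pixel"]),np.nanmedian(W[s["region"]],0).round())
E
```

```text
clock: 27.55
tool_pos: [532.5, 303.2, 249.0]
tool_rot: [3.141, 0.008, -2.811]
force: [1.5, 1.1, 0.3]
opening: 85.5
grasp_force: 0.0
[532.48628795 303.1701067  248.99841011] [ 3.14094253  0.00751869 -2.81130254]
wrist mallet [6.0520e+02 3.3189e+02 6.9400e+00 3.3000e-01] 0.5 1500
 grip [529.4650981  306.11163511  46.9392029 ]
 rest [5.2686e+02 3.0403e+02 0.0000e+00 3.3000e-01] 0.91 1500
scene mallet [6.0327e+02 3.3031e+02 7.4900e+00 3.3000e-01] 0.89 1003
 grip [527.63441622 304.24120783  47.4907535 ]
 rest [5.2443e+02 3.0185e+02 2.0000e-02 3.3000e-01] 0.98 1035
reel [556.5 -56.7  30.  190.9] pin [534.13046724  61.14025417  70.53974704]
pot 0.81 [279. 328.] [783. 142.  98.]
tray 0.72 [285. 262.] [775.  -8.  21.]
```

Run:
```python
from h import *
cv2.imwrite("pics/final.png",cv2.resize(grab_frame("scene")["pixels"][90:350,100:460,::-1],(720,520)))
```

```text
(no output)
```

View pics/final.png

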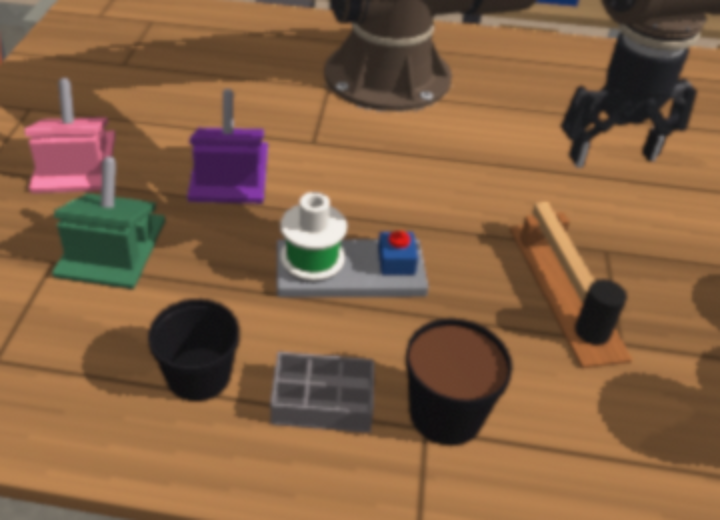

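The final picture shows the reel seated on the stand (crop 235,313), the pin low in its block (240,398) and the mallet on its rest (head at 310,600). The pots and tray haven't moved.

```bash
python3 -c "
from workcell import workorder; print(workorder.hand_in())"
```

```text
the job is handed in; nothing more can be done
None
```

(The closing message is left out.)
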